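Open the damper, then uncap the wood-finish jug

TASK

Before opening the wood finish, open the fume extraction: swing the yellow damper handle on the duct from crosswise to fully open, in line with the duct. Then press the jug's red safety cap down, twist it counter-clockwise until it comes free, lift it well clear straight above the jug, about 8 cm over its mouth, and finish while still holding it there, level. Leave the loose woodware and tools on the bench where they are.

Things in the scene. Friction and masses are not known exactly. Their poses are not given: they have to be found in the camera images.
- damper (a joint): Quarter-turn damper handle on a vertical hinge, rad: 0 = closed, crosswise to the duct; 1.571 = fully open at its stop, in line with the duct, pointing to its mouth. Grows counter-clockwise seen from above. Starts between 0 and 0.3, is stiff (0.12 N m) and stays where left.
- duct: Fixed silvery extraction nozzle: level pipe, 80 mm diameter, along its x axis, top 115 mm high; flared mouth (rim up to 129 mm) at x = -115 mm, elbow into the bench reaching x = +150 mm. Origin on the bench under the damper's vertical hinge axis, z up. A stem carries the handle's hub (28 mm wide), centred 165 mm up. Closed, the handle points along the duct's +y; fully open along its -x.
- damper_grip (a point): Point on the yellow damper handle 65 mm out from the hinge axis, at mid-height (165 mm above the bench). The handle is a straight flat bar 12 mm thick, 20 mm high, reaching 92 mm from the axis. This frame turns with it: y points outward along the bar, z up.
- jug: Fixed white jug, 112 mm square, in a dark steel bracket (130 mm square) bolted to the bench; it cannot turn. Origin on the bench under the neck's axis, z up. Its shoulder narrows to a round collar, 54 mm diameter, from 140 to 165 mm height, then the neck (45 mm over its lugs) up to 189 mm. Small black tick on the shoulder toward its -x; paper label with orange band on its -x and +x faces.
- jug_mouth (a point): Centre of the jug's mouth, the top of the neck, 189 mm above the bench. A grey sprung liner, 18 mm in diameter, stands up to 12 mm out of it when the cap is off.
- cap: Loose red push-and-turn safety cap, round, ribbed, 56 mm diameter, 30 mm high, about 40 g; white tick on top toward its -x. Origin at the centre of its lower rim, z up. Locked, the rim is 173 mm above the bench, and a spring pushes it up with 6 N. Pressed down 5 mm or more (stop at 8 mm, 11 N) it turns counter-clockwise seen from above, without screwing.
- cap_grip (a point): Point on the cap's axis 17 mm above its lower rim, a good height to grip it from above across its diameter. Turning: press first; after 40 degrees of turn the press may ease; from 50 to 90 degrees (stop at 90, aim for 70) the cap is free to lift straight off.
- bowl: Loose bystander: light wooden bowl, 104 mm wide, 45 mm high, origin under its centre.
- wax_tin: Loose bystander: small white wax tin with a brass-coloured body band, 68 mm in diameter, 50 mm high, origin under its centre.
- sand_block: Loose bystander: blue sanding block, 100 x 60 x 35 mm, origin under its centre.
- brush: Loose bystander: brush 190 mm long lying on the bench.
- beaker: Loose bystander: turned wooden beaker blank, 68 mm in diameter, 85 mm high, origin under its centre.
- spindle: Loose bystander: dark turned wooden spindle, 70 mm wide, 100 mm high, origin under its centre.
- discs: Loose bystander: light wooden disc, 90 mm in diameter, 30 mm high, origin under its centre.
Things that resemble listed ones, but are neither listed nor needed, are in the scene too. Leave any purple look-alike of the jug alone.

How it is judged (in metres and radians):
On the way, in this order (a step that is already met when the one before it is completed fails the run):
1. the damper handle is turned fully open while the cap is still locked (value of joint damper above 1.45 rad and angle between the x axis of cap and the x axis of jug, either way round below 0.3 rad and z of cap in the frame of jug above 0.171 m), for 0.2 s.
2. the cap is pressed down on the neck (z of cap in the frame of jug below 0.1695 m and angle between the x axis of cap and the x axis of jug, either way round below 0.5 rad), for 0.05 s.
3. the cap is twisted well past its catch, still on the neck (angle between the x axis of cap and the x axis of jug, either way round above 0.7 rad and z of cap in the frame of jug below 0.18 m), for 0.05 s.
At the end, for the whole second after the job is handed in: The damper stands open (at least 1.4 of 1.571 rad); the cap hangs still in the gripper (slower than 3 cm/s, gripped with over 1 N), touching nothing of the jug, its lower rim 50 to 160 mm above the jug's mouth, its axis within 40 mm of the mouth's centre, level within 20 degrees (value of joint damper above 1.4 rad and z of cap in the frame of jug_mouth between 0.05 and 0.16 m and horizontal distance between cap and jug_mouth below 0.04 m and angle between cap's own z axis and vertical below 0.35 rad and contact force between cap and the fingers above 1 N and contact force between cap and jug below 0.05 N and linear speed of cap below 0.03 m/s); the arm keeps its last pose, push and grip.
It fails at once if a loose bystander on the bench is moved by more than 4 cm (distance of any of bowl, wax_tin, sand_block, brush, beaker, spindle, discs from where it was at the start of the episode above 0.04 m).
It also fails if it takes over 58 s, if anything falls off the work surface, if the arm or the gripper's body presses on something with over 40 N, if the wrist force passes 120 N, or if a joint passes its speed limit or range.

ROBOT

A 7-joint arm with a two-finger parallel gripper is mounted at the origin on the work surface. World frame = base frame: x ahead of the robot, y to its left, z up, the work surface at z = 0. Lengths are in m, angles in degrees, forces in N, time in s.
With the tool pointing down it reaches from about 0.35 to 0.775 m from the base axis. Payload 3.1 kg.
Tool frame: the origin (TCP) lies on the centre line of the jaws, within the pads' length; the fingertips stand 17 mm ahead of it and the grasp point (between the pads) lies 2 mm behind it (robot.tip_reach is the distance from the TCP to the fingertips, in m); z points along the fingers, y is the direction in which the jaws open and shut (so a half turn about z gives the same grasp; the last joint's range is limited). The gripper opens to 85 mm and grips with 20 to 120 N. Pads are 22 mm wide; open, the fingers measure 114 mm over their backs; the gripper's body (76 mm by 85 mm) begins 54 mm behind the grasp point. The pads swing forward as they close: fully open they stand 13 mm farther back than shut.
Start: joints at [-74.754, 17.813, 0.802, 86.603, -0.252, 75.585, -1.558], TCP at [0.167, 0.524, 0.248] pointing down, gripper open.
Joint ranges: [-154.91, 154.91], [-16.99, 109.72], [-72.82, 74.43], [7.12, 147.25], [-82.49, 262.49], [11.32, 116.49], [-174.64, 174.64]. Speed limits (degrees/s): [159.86, 159.86, 180, 180, 180, 180, 180].

INTERFACE

Orientations are given as [roll, pitch, yaw] about the fixed x, y, z axes, in that order (R = Rz(yaw) Ry(pitch) Rx(roll)).
In Python, from station import robot, fingers, vision, workorder, recognise gives the robot as it stands. Calls block until the motion is done:
- robot.move_to(position, orientation): joint-space move of the TCP to a pose.
- robot.line_to(position, orientation=None, velocity=0.15, f_stop=None): straight line of the TCP; orientation=None keeps the orientation; velocity is the mean speed in m/s. With f_stop (N) it stops when the force on the tool has changed by that much, and returns True; else False.
- robot.move_j(angles): joint-space move.
- fingers.gripper_to(opening, force=None): opening from 0.0 (shut) to 1.0 (fully open); force is the grip in N (None keeps the last); returns when the fingers have stopped.
- robot.pause(seconds).
- robot.inverse_kinematics(position, orientation): joint angles nearest the present ones, or None.
- vision.grab_frame(name): name is "side" or "top"; returns the picture (384x512x3 uint8, red, green, blue); there is no depth.
- vision.calibration(name): a dict with "mtx" (3x3 intrinsics, pixels), "k1" (the pictures are not rectified: a ray, as slopes to the right and down, at radius r is drawn at 1 + k1 r^2 times it, then the intrinsics apply), "extrinsics" (4x4, takes a point from world to camera coordinates). Camera axes: x right, y up, looking along -z (the intrinsics and any distortion apply to the point x, -y, -z); pixel columns grow to the right and rows downward; lengths in m; the calibration is good to about 2 mm. A picture is of the moment at which its call begins. calibration takes no time and is no camera call.
A pose or a line that the arm cannot do raises robot.PlanningError and nothing moves.
- workorder.close_job(): hands the job in, once; it reports no verdict.
Trained networks look in the newest picture that a camera, given by its name, has taken for a name from the list of things; names that differ only in an ending like _2 or _b are one class to them, and where a whole thing is asked for, a point or a joint stands for the part that bears it (a point fixed in the world has none). Each returns a list of dicts, best first, with "p" (0 to 1); they miss things now and then, are a little off and sometimes report something else, mostly with a low value. They report only what shows in the picture. A call takes as long as a camera call. They do not tell look-alikes from the thing itself.
- recognise(label, camera): "rect" ([centre column, centre row, width, height] in pixels, round what is visible of it).
Readings, each from a call of its own:
- robot.current_time_s(): time.
- robot.current_joint_positions(): joint angles.
- robot.current_dq(): joint speeds.
- robot.current_joint_torque(): joint torques, N m.
- robot.current_tool_pos(): TCP position.
- robot.current_eef_rot(): TCP orientation.
- robot.current_contact_force(): force on the tool from outside, world axes, zero at the start.
- robot.current_torque(): the same for the moment, N m.
- robot.current_finger_gap(): opening from 0.0 (shut) to 1.0 (fully open).
Only numpy, scipy, OpenCV 4.12 (cv2) and the standard library are available. Lean on these libraries where they do the work, as an engineer would, in place of code of your own. Each camera call takes 0.05 s, during which the arm holds its last target.

## Working session

There is one attempt and no reset: what is moved stays moved. The work goes in short steps, each a Python script; the robot and the scene stay as the last script left them, time stands still between calls to the robot, and variables do not carry over. Pictures are saved under pics/ and viewed, and the job is handed in when it is done.

```bash
mkdir -p pics; ls; python3 - <<'E'
from station import robot, fingers, vision, workorder, recognise
import cv2
for n in("side","top"):
    im=vision.grab_frame(n); cv2.imwrite(f"pics/{n}0.png",im[:,:,::-1])
    c=vision.calibration(n); print(n,c)
    for l in ["damper","duct","damper_grip","jug","cap","bowl","spindle","beaker"]:
        print(l,[(round(d["p"],2),[round(x,1) for x in d["rect"]]) for d in recognise(l,n)])
print(robot.current_time_s())
E
```

```text
pics
side {'mtx': array([[453.22459908,   0.        , 257.69001357],
       [  0.        , 453.22459908, 195.94100935],
       [  0.        ,   0.        ,   1.        ]]), 'k1': -0.11644795121014544, 'extrinsics': array([[ 0.96380504, -0.2663767 ,  0.01110376, -0.46892426],
       [ 0.19106261,  0.71915143,  0.66806908, -0.17165559],
       [-0.18594332, -0.64176684,  0.7440164 , -1.27458585],
       [ 0.        ,  0.        ,  0.        ,  1.        ]])}
damper [(0.73, [280.8, 231.4, 21.1, 35.7]), (0.35, [291.1, 203.1, 26.5, 26.6])]
duct [(0.69, [289.8, 255.9, 103.4, 80.6])]
damper_grip [(0.63, [281.4, 230.4, 21.5, 36.0])]
jug [(0.98, [264.7, 171.1, 47.8, 54.2]), (0.92, [158.8, 138.3, 48.5, 68.4]), (0.68, [198.5, 176.8, 53.6, 67.1])]
cap [(0.61, [265.0, 136.6, 18.8, 17.1])]
bowl [(0.59, [248.6, 220.2, 34.6, 30.7])]
spindle [(0.82, [362.7, 340.6, 25.4, 38.1])]
beaker [(0.79, [279.0, 369.4, 32.6, 29.3])]
top {'mtx': array([[374.45259184,   0.        , 255.74131764],
       [  0.        , 374.45259184, 190.6751142 ],
       [  0.        ,   0.        ,   1.        ]]), 'k1': -0.08256571817740598, 'extrinsics': array([[ 0.00811886, -0.99962183,  0.02627326, -0.04019181],
       [ 0.99655493,  0.01025702,  0.08229862, -0.49829085],
       [-0.08253698,  0.02551457,  0.99626134, -1.33638519],
       [ 0.        ,  0.        ,  0.        ,  1.        ]])}
damper [(0.56, [300.3, 185.2, 30.0, 5.5])]
duct [(0.73, [302.8, 185.9, 38.4, 74.1]), (0.73, [241.2, 164.6, 22.3, 17.8])]
damper_grip [(0.59, [299.1, 188.7, 34.7, 2.3]), (0.33, [201.8, 173.3, 41.3, 41.2])]
jug [(0.76, [133.4, 264.6, 46.7, 46.3]), (0.7, [203.4, 172.9, 39.4, 40.6]), (0.66, [195.9, 233.5, 48.6, 43.4])]
cap [(0.31, [240.1, 164.4, 17.6, 19.1]), (0.24, [368.9, 158.5, 21.1, 13.6])]
bowl [(0.66, [247.7, 201.2, 26.2, 28.6])]
spindle [(0.56, [366.9, 160.2, 21.5, 14.6])]
beaker [(0.97, [379.8, 220.2, 24.4, 22.7])]
0.9
```

```bash
python3 - <<'E'
import cv2
for n,(x0,y0,x1,y1) in {"side":(110,80,430,390),"top":(90,70,430,320)}.items():
    im=cv2.imread(f"pics/{n}0.png"); c=im[y0:y1,x0:x1]; 
    s=min(800/c.shape[1],600/c.shape[0]); cv2.imwrite(f"pics/{n}0z.png",cv2.resize(c,None,fx=s,fy=s,interpolation=cv2.INTER_CUBIC)); print(n,s)
E
```

```text
side 1.9736842105263157
top 2.3529411764705883
```

View pics/side0z.png

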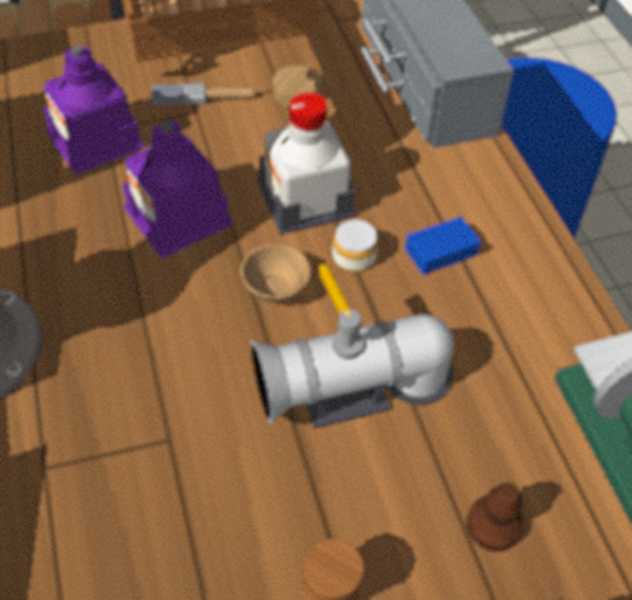

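View pics/top0z.png

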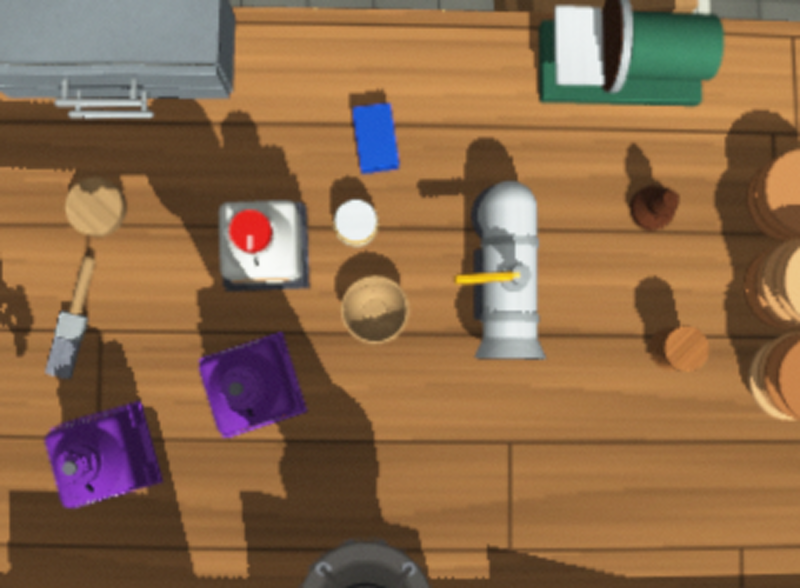

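View pics/top0.png

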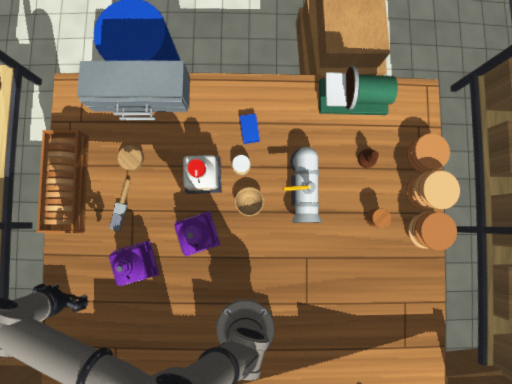

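Red cap on the white jug at about (196,168) in the top view and (266,136) in the side view. The yellow handle runs from (284,189) to (309,186) in the top view, and the duct's mouth points toward −x. I'll fit the models to colour masks next.

```bash
cat > h.py <<'E'
import numpy as np, cv2
from station import robot, fingers, vision, workorder, recognise
from scipy.optimize import minimize
def proj(P,n):
    c=vision.calibration(n); E=c["extrinsics"]; P=np.asarray(P,float)
    F=np.diag([1,-1,-1.])
    R=F@E[:3,:3]; t=F@E[:3,3]
    return cv2.projectPoints(P,cv2.Rodrigues(R)[0],t,c["mtx"],np.array([c["k1"],0,0,0.]))[0].reshape(-1,2)
def mask(im,kind):
    h=cv2.cvtColor(im,cv2.COLOR_RGB2HSV).astype(int); H,S,V=h[...,0],h[...,1],h[...,2]
    if kind=="red": return ((H<6)|(H>174))&(S>170)&(V>90)
    if kind=="yellow": return (H>18)&(H<32)&(S>170)&(V>120)
def blob(m,near):
    k,l,s,c=cv2.connectedComponentsWithStats(m.astype(np.uint8))
    b=min((i for i in range(1,k) if s[i,4]>=8),key=lambda i:np.hypot(*(c[i]-near)))
    return l==b,c[b],s[b,4]
def ren(P,n,K=8):
    h=cv2.convexHull(np.round((proj(P,n)+.5)*K).astype(np.int32))
    m=np.zeros((384*K,512*K),np.uint8); cv2.fillConvexPoly(m,h,1)
    return cv2.resize(m.astype(np.float32),(512,384),interpolation=cv2.INTER_AREA)
A=np.linspace(0,2*np.pi,40)
def cyl(x,y,z0,z1,r): return [(x+r*np.cos(a),y+r*np.sin(a),z) for a in A for z in(z0,z1)]
def bar(x,y,yaw,r0=.014,r1=.092,zc=.165):
    d=np.array([-np.sin(yaw),np.cos(yaw)]);e=np.array([d[1],-d[0]])
    return [(*(np.array([x,y])+d*r+e*w),zc+z) for r in(r0,r1) for w in(-.006,.006) for z in(-.01,.01)]
E
cat > f.py <<'E'
from h import *
ims={n:vision.grab_frame(n) for n in("side","top")}
def fit(kind,near,model,x0,step):
    ms={}
    for n in ims:
        m,c,s=blob(mask(ims[n],kind),near[n]); ms[n]=m.astype(float); print(kind,n,c.round(1),s)
    f=lambda p:sum(((ren(model(p),n)-ms[n])**2).sum()/ms[n].sum() for n in ms)
    r=minimize(f,x0,method="Nelder-Mead",options=dict(initial_simplex=[x0]+[list(np.array(x0)+np.eye(len(x0))[i]*step[i]) for i in range(len(x0))],maxiter=120,xatol=1e-4,fatol=1e-4))
    print(kind,r.x.round(4),round(r.fun,3)); 
    for n in ms: print(n,"model c",[round(float((np.indices((384,512))[i]*ren(model(r.x),n)).sum()/ren(model(r.x),n).sum()),1) for i in(1,0)])
fit("red",dict(top=(196,168),side=(266,136)),lambda p:cyl(p[0],p[1],.173,.203,.028),[.55,.14],[.03,.03])
fit("yellow",dict(top=(297,188),side=(279,227)),lambda p:bar(*p),[.5,-.2,0.],[.03,.03,.15])
E
python3 - <<'E'
from h import *
from scipy.optimize import least_squares
for q,z in (((196.2,168.2),.203),((309,186.5),.175),((284.5,189),.175)):
    r=least_squares(lambda p:proj([[p[0],p[1],z]],"top")[0]-q,[.5,0]); print(q,r.x.round(3))
E
```

```text
(196.2, 168.2) [0.553 0.157]
(309, 186.5) [ 0.501 -0.204]
(284.5, 189) [ 0.492 -0.124]
```

```bash
sed -i 's/\[.55,.14\],/[.55,.155],/;s/\[.5,-.2,0.\]/[.5,-.21,.1]/' f.py; python3 f.py
```

```text
red side [266.2 135.7] 257
red top [196.1 167.3] 217
red [0.5556 0.1617] 0.535
side model c [266.4, 136.6]
top model c [195.4, 167.9]
yellow side [277.9 225.2] 172
yellow top [293.9 187.7] 99
yellow [ 0.5018 -0.207   0.0925] 0.379
side model c [278.9, 226.9]
top model c [293.4, 188.0]
```

```bash
cat >> h.py <<'E'
def ck(pos,yaw):
    q=robot.inverse_kinematics(list(pos),[180,0,yaw]); return None if q is None else np.round(q,0)
def bgrip(H,psi,r=.068,z=.163):
    return [H[0]-r*np.sin(psi),H[1]+r*np.cos(psi),z]
E
python3 - <<'E'
from h import *
from scipy.optimize import least_squares
P=[]
for q,z in (((305.0,161.4),.115),((306.7,216.6),.115)):
    r=least_squares(lambda p:proj([[p[0],p[1],z]],"top")[0]-q,[.5,0]); P.append(r.x); print(r.x.round(3))
d=P[0]-P[1]; print("duct yaw",np.arctan2(d[1],d[0]))
# silvery mask view
c=np.array([.556,.161])
print(robot.current_eef_rot(), robot.current_tool_pos())
H=(.502,-.207)
for o in(90,-90):
  for psi in(.09,.8,1.57): print("bar",o,psi,ck(bgrip(H,psi),o+np.degrees(psi)))
for y in range(-180,180,30): print("cap",y,ck([*c,.19],y),ck([*c,.28],y))
E
python3 - <<'E'
import cv2
im=cv2.imread("pics/top0.png")[140:235,265:345]; cv2.imwrite("pics/duct.png",cv2.resize(im,None,fx=6,fy=6,interpolation=cv2.INTER_CUBIC))
E
```

```text
[ 0.593 -0.201]
[ 0.405 -0.206]
duct yaw 0.027831688272765956
[1.79997286e+02 5.78115300e-04 1.62364931e+02] [0.16662471 0.52418332 0.24832216]
bar 90 0.09 [-31.  27.  61. 101. -25.  67.  42.]
bar 90 0.8 [-28.  20.  58. 106. -19.  64.  82.]
bar 90 1.57 [-31.  28.  74. 106. -30.  68. 143.]
bar -90 0.09 [ -33.   29.   65.  101.  -28.   68. -135.]
bar -90 0.8 [-33.  23.  65. 106. -23.  65. -94.]
bar -90 1.57 [-20.  19.  55. 106. -18.  64. -49.]
cap -180 [-33.  24.  21.  88.  -9.  70.  80.] [-34.  21.  23.  79.  -8.  81.  79.]
cap -150 [-29.  24.  16.  88.  -7.  70. 108.] [-31.  21.  18.  79.  -6.  81. 107.]
cap -120 [-27.  23.  12.  88.  -5.  70. 136.] [-28.  21.  15.  79.  -5.  81. 136.]
cap -90 [-23.  23.   7.  87.  -3.  69. 165.] [-25.  21.  10.  79.  -4.  81. 165.]
cap -60 [ -59.   36.   65.   89.  -33.   76. -141.] [ -58.   31.   65.   80.  -28.   86. -145.]
cap -30 [ -59.   36.   65.   89.  -33.   76. -111.] [ -58.   31.   65.   80.  -28.   86. -115.]
cap 0 [-45.  27.  39.  88. -17.  71. -94.] [-45.  23.  40.  80. -15.  82. -96.]
cap 30 [-43.  26.  36.  88. -16.  71. -64.] [-43.  23.  37.  80. -14.  82. -67.]
cap 60 [-46.  27.  40.  88. -18.  71. -33.] [-45.  23.  39.  80. -15.  82. -36.]
cap 90 [-42.  26.  35.  88. -15.  71.  -5.] [-42.  22.  34.  79. -13.  82.  -8.]
cap 120 [-39.  25.  29.  88. -13.  70.  23.] [-38.  22.  29.  79. -11.  82.  21.]
cap 150 [-35.  24.  24.  88. -10.  70.  51.] [-35.  21.  24.  79.  -9.  81.  49.]
```

View pics/duct.png

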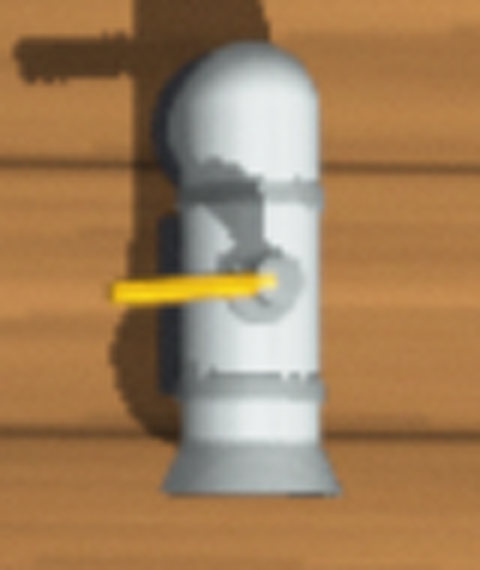

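Hub at pixel (309.7,187), which agrees with the fitted hinge (0.502,-0.207). The duct yaw is about 0.03 rad, so the damper is nearly closed. Going to grip the bar.

```bash
cat > a.py <<'E'
from h import *
H=(.502,-.207); psi=.0925
p=bgrip(H,psi); yaw=-90+np.degrees(psi)
x=robot.current_tool_pos(); 
robot.line_to([x[0],x[1],.32],velocity=.2)
robot.move_to([p[0],p[1],.27],[180,0,yaw])
print(robot.current_time_s(), robot.current_joint_positions())
fingers.gripper_to(0.6,25)
for n in("side","top"):
    im=vision.grab_frame(n); cv2.imwrite(f"pics/{n}1.png",im[:,:,::-1])
print(robot.current_tool_pos(),robot.current_contact_force())
E
python3 a.py; python3 - <<'E'
import cv2
im=cv2.imread("pics/side1.png")[130:300,200:400]; cv2.imwrite("pics/s1z.png",cv2.resize(im,None,fx=3.5,fy=3.5,interpolation=cv2.INTER_CUBIC))
E
```

```text
4.1333 [ -34.18692042   21.16118901   64.60792574   91.34907717  -19.36421554
   79.8469025  -142.17942175]
[ 0.4957299  -0.13926444  0.2700204 ] [ 0.37935427 -0.06987563  0.43925083]
```

View pics/s1z.png

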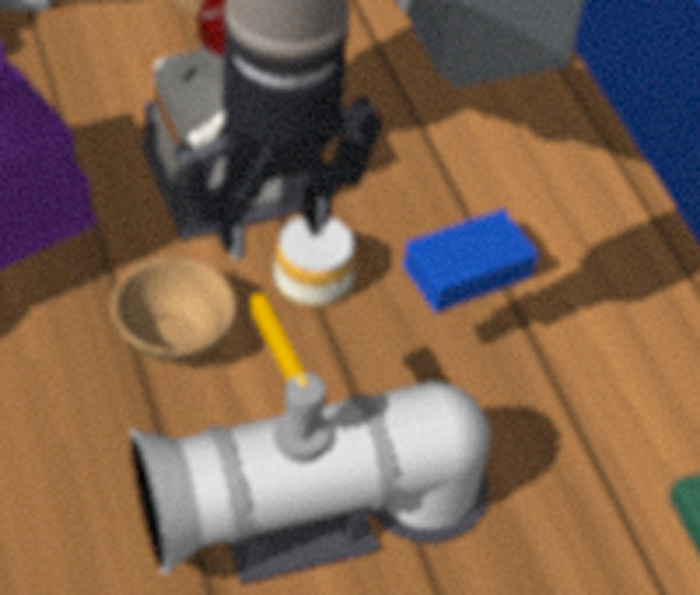

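View pics/top1.png

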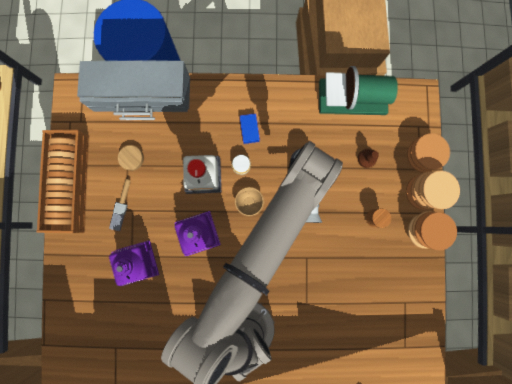

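The open fingers straddle the bar line in the side view, tips at about (267,200) and (291,192). Descend and grip.

```bash
cat > b.py <<'E'
from h import *
H=(.502,-.207); psi=.0925
p=bgrip(H,psi)
s=robot.line_to(p,velocity=.1,f_stop=6); print("stop",s,robot.current_tool_pos())
if not s:
    fingers.gripper_to(0.0,25)
    print("gap",robot.current_finger_gap(),robot.current_contact_force(),robot.current_torque(),robot.current_time_s())
    for n in("side","top"):
        im=vision.grab_frame(n); cv2.imwrite(f"pics/{n}2.png",im[:,:,::-1])
E
python3 b.py; python3 - <<'E'
import cv2
im=cv2.imread("pics/side2.png")[130:300,200:400]; cv2.imwrite("pics/s2z.png",cv2.resize(im,None,fx=3.5,fy=3.5,interpolation=cv2.INTER_CUBIC))
E
```

```text
stop False [ 0.49624302 -0.13963715  0.16366506]
gap 0.13623788529255182 [-1.50839374  0.56128801  3.52173947] [ 0.05590256  0.23872112 -0.20040637] 6.3167
```

View pics/s2z.png

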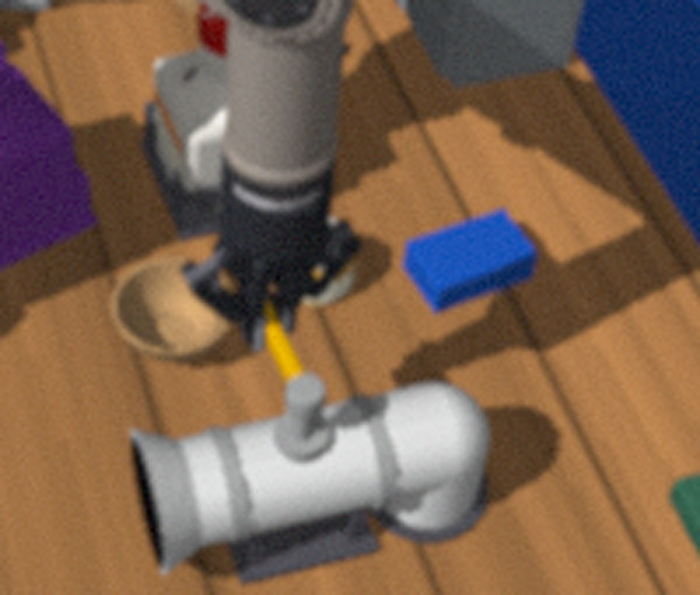

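The bar is gripped (gap 11.6 mm). Swinging the arc.

```bash
cat > c.py <<'E'
from h import *
H=(.502,-.207)
for psi in [*np.linspace(.0925,1.50,10)[1:],1.56,1.62,1.66]:
    s=robot.line_to(bgrip(H,psi),[180,0,-90+np.degrees(psi)],velocity=.06,f_stop=20)
    F=robot.current_contact_force(); x=robot.current_tool_pos()
    act=np.arctan2(-(x[0]-H[0]),x[1]-H[1])
    print(round(psi,3),round(float(act),3),s,np.round(F,1),np.round(robot.current_torque(),2),round(robot.current_time_s(),2))
    if s or np.linalg.norm(F)>25: break
for n in("side","top"):
    im=vision.grab_frame(n); cv2.imwrite(f"pics/{n}3.png",im[:,:,::-1])
print(robot.current_joint_positions().round(1) if hasattr(robot.current_joint_positions(),'round') else robot.current_joint_positions())
E
python3 c.py; python3 - <<'E'
import cv2
im=cv2.imread("pics/side3.png")[130:300,200:400]; cv2.imwrite("pics/s3z.png",cv2.resize(im,None,fx=3.5,fy=3.5,interpolation=cv2.INTER_CUBIC))
E
```

```text
0.249 0.257 False [-3.1  1.9  5.3] [ 0.15  0.65 -0.14] 6.74
0.405 0.418 False [-4.1  2.   7. ] [ 0.15  0.84 -0.15] 7.07
0.562 0.579 False [-5.8  2.2  6.1] [ 0.15  1.03 -0.16] 7.39
0.718 0.739 False [-5.7  1.1  8.6] [ 0.14  1.21 -0.17] 7.72
0.874 0.9 False [-7.4  0.5  9.5] [ 0.04  1.36 -0.15] 8.04
1.031 1.061 False [-7.7 -0.3  9.2] [ 0.03  1.44 -0.13] 8.37
1.187 1.219 False [-9.  -0.5 10.4] [-0.09  1.6  -0.11] 8.69
1.344 1.378 False [-9.7 -1.  10. ] [-0.14  1.62 -0.11] 9.02
1.5 1.535 False [-8.9 -1.2  9.1] [-0.28  1.57 -0.02] 9.34
1.56 1.595 False [-8.6 -0.9  9.7] [-0.32  1.58 -0.07] 9.59
1.62 1.615 False [-9.6  3.8 11.9] [ 0.63  1.83 -1.  ] 9.84
1.66 1.617 False [-9.   8.3 14.8] [ 1.55  1.9  -1.25] 10.09
[-11.3  17.   43.6 105.5 -13.3  63.3 -48.1]
```

View pics/s3z.png

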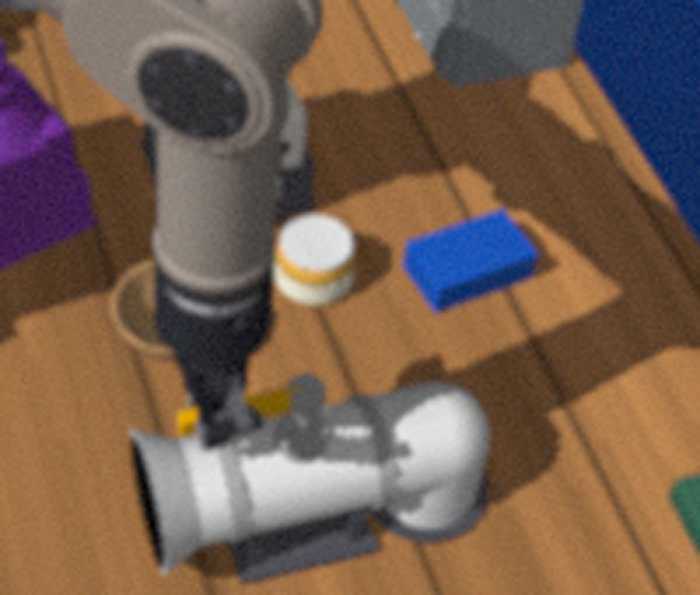

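The damper is at its stop, in line with the duct in the side picture. Release, lift and go over the cap, re-measuring it on the way.

```bash
cat > d.py <<'E'
from h import *
H=(.502,-.207)
robot.pause(.3)
robot.line_to(bgrip(H,1.605),[180,0,-90+np.degrees(1.605)],velocity=.05)
fingers.gripper_to(0.6)
x=robot.current_tool_pos(); robot.line_to([x[0],x[1],.30],velocity=.15)
robot.pause(.1)
for n in("side","top"):
    im=vision.grab_frame(n); cv2.imwrite(f"pics/{n}4.png",im[:,:,::-1])
print(robot.current_time_s(),robot.current_contact_force())
E
python3 d.py; python3 - <<'E'
import cv2
a=cv2.imread("pics/side4.png")[90:300,190:400]; b=cv2.imread("pics/top4.png")[130:240,150:340]
cv2.imwrite("pics/s4z.png",cv2.resize(a,None,fx=2.8,fy=2.8,interpolation=cv2.INTER_CUBIC));cv2.imwrite("pics/t4z.png",cv2.resize(b,None,fx=4,fy=4,interpolation=cv2.INTER_CUBIC))
E
```

```text
12.4667 [0.05476266 0.31108151 0.24249769]
```

View pics/s4z.png

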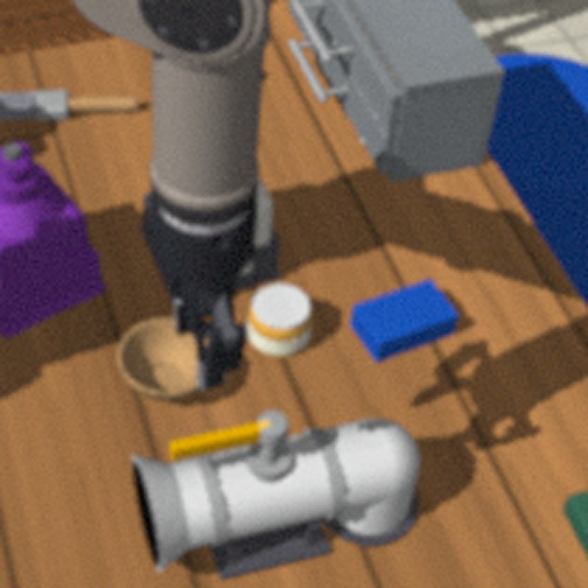

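View pics/t4z.png

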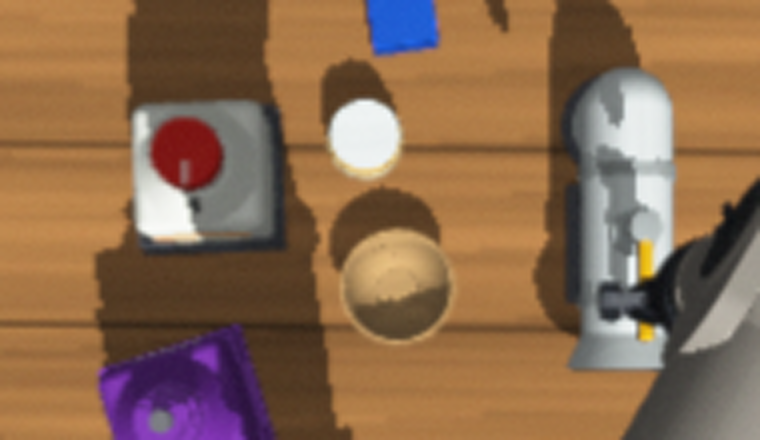

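```bash
cat > g.py <<'E'
from h import *
def fit(srcs,tag):
    ms={}
    for n,f in srcs:
        im=cv2.imread(f)[:,:,::-1].copy(); h=cv2.cvtColor(im,cv2.COLOR_RGB2HSV).astype(int)
        m=((h[...,0]<8)|(h[...,0]>172))&(h[...,1]>140)&(h[...,2]>60)
        m,c,s=blob(m,dict(top=(196,168),side=(266,136))[n])
        hull=cv2.convexHull(np.argwhere(m)[:,::-1].astype(np.int32)); M=np.zeros((384,512),np.uint8); cv2.fillConvexPoly(M,hull,1)
        ms[(n,f)]=M.astype(float); print(n,M.sum(),[v[M>0].mean().round(1) for v in np.indices(M.shape)[::-1]])
    g=lambda p:sum(((ren(cyl(p[0],p[1],.173,.203,.028),n[0])-m)**2).sum()/m.sum() for n,m in ms.items())
    x0=[.553,.157]; r=minimize(g,x0,method="Nelder-Mead",options=dict(initial_simplex=[x0,[.563,.157],[.553,.167]],xatol=2e-4,fatol=1e-4))
    print(tag,r.x.round(4),round(r.fun,3),[ (n[0],ren(cyl(*r.x,.173,.203,.028),n[0]).sum().round(0),[float((v*ren(cyl(*r.x,.173,.203,.028),n[0])).sum()/ren(cyl(*r.x,.173,.203,.028),n[0]).sum()).__round__(1) for v in np.indices((384,512))[::-1]]) for n in ms])
S=[("side","pics/side0.png")];T=[("top","pics/top0.png")];T4=[("top","pics/top4.png")]
fit(S,"side");fit(T,"top");fit(T4,"top4");fit(S+T4,"both")
E
python3 g.py
```

```text
side 321 [np.float64(265.6), np.float64(135.7)]
side [0.5544 0.1661] 0.051 [('side', np.float32(330.0), [265.6, 135.7])]
top 258 [np.float64(196.2), np.float64(167.5)]
top [0.5568 0.159 ] 0.036 [('top', np.float32(274.0), [196.2, 167.5])]
top 240 [np.float64(196.2), np.float64(167.8)]
top4 [0.5562 0.1586] 0.102 [('top', np.float32(274.0), [196.3, 167.7])]
side 321 [np.float64(265.6), np.float64(135.7)]
top 240 [np.float64(196.2), np.float64(167.8)]
both [0.5551 0.1617] 0.275 [('side', np.float32(332.0), [266.2, 136.6]), ('top', np.float32(274.0), [195.4, 168.0])]
```

Top-only fits agree on (0.5565,0.159), and the side view alone gives y = 0.166. I'll open the jaws along y (yaw 0) so that uncertainty falls within their clearance, then correct from the contact force.

```bash
cat > e.py <<'E'
from h import *
c=(.556,.160)
fingers.gripper_to(1.0)
robot.move_to([c[0],c[1],.28],[180,0,0])
print(robot.current_time_s(),np.round(robot.current_joint_positions(),1),np.round(robot.current_tool_pos(),4))
for n in("side","top"):
    im=vision.grab_frame(n); cv2.imwrite(f"pics/{n}5.png",im[:,:,::-1])
E
python3 e.py; python3 - <<'E'
import cv2
a=cv2.imread("pics/side5.png")[50:240,160:360]
cv2.imwrite("pics/s5z.png",cv2.resize(a,None,fx=3,fy=3,interpolation=cv2.INTER_CUBIC))
E
```

```text
14.3583 [-43.2  22.9  37.2  79.6 -13.6  82.  -96.5] [0.5564 0.1574 0.2805]
```

View pics/s5z.png

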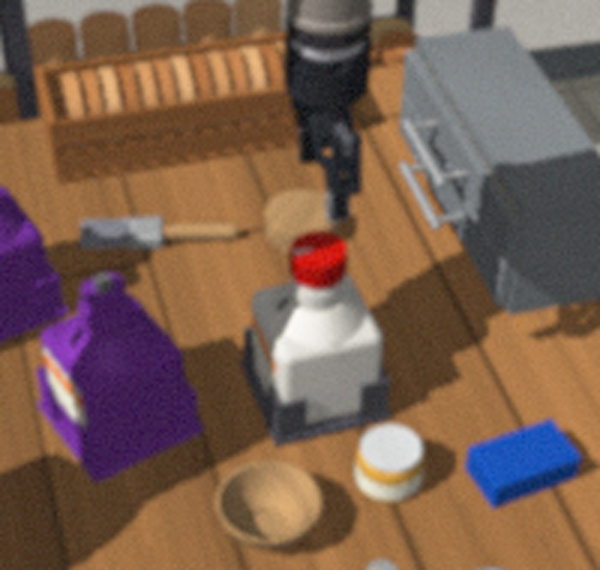

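```bash
python3 - <<'E'
from h import *
print(robot.current_tool_pos())
for dz in(.26,.263,.276): print(dz,proj([[.5564,.1574-.0425,dz],[.5564,.1574-.05,dz]],"side").round(1))
a=cv2.imread("pics/side5.png")[90:150,240:300]
cv2.imwrite("pics/s5y.png",cv2.resize(a,None,fx=9,fy=9,interpolation=cv2.INTER_CUBIC))
a=cv2.imread("pics/top5.png")[140:200,165:225]
cv2.imwrite("pics/t5y.png",cv2.resize(a,None,fx=9,fy=9,interpolation=cv2.INTER_CUBIC))
E
```

```text
[0.55642995 0.15748177 0.28056948]
0.26 [[271.9 127.3]
 [272.7 129. ]]
0.263 [[272.  126.5]
 [272.7 128.2]]
0.276 [[272.1 122.8]
 [272.9 124.5]]
```

View pics/s5y.png

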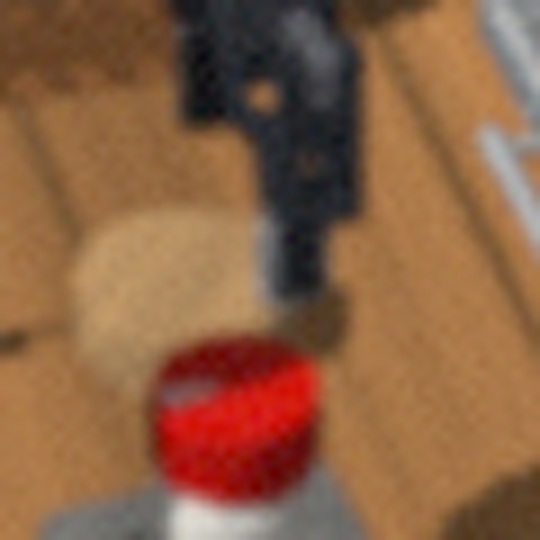

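Fingertip seen at (272.8,123.3), predicted about (272.5,123.5), so the side camera agrees with the arm. Descend and close.

```bash
cat > i.py <<'E'
from h import *
c=(.556,.161)
s=robot.line_to([c[0],c[1],.184],[180,0,0],velocity=.08,f_stop=5); print("stop",s,np.round(robot.current_tool_pos(),4),np.round(robot.current_contact_force(),1))
if not s:
    F0=np.array(robot.current_contact_force())
    fingers.gripper_to(0.0,40)
    print("gap",robot.current_finger_gap()*85,np.round(np.array(robot.current_contact_force())-F0,1),np.round(robot.current_torque(),2),np.round(robot.current_tool_pos(),4),robot.current_time_s())
    for n in("side","top"):
        im=vision.grab_frame(n); cv2.imwrite(f"pics/{n}6.png",im[:,:,::-1])
E
python3 i.py; python3 - <<'E'
import cv2
a=cv2.imread("pics/side6.png")[90:210,200:330]
cv2.imwrite("pics/s6z.png",cv2.resize(a,None,fx=4.5,fy=4.5,interpolation=cv2.INTER_CUBIC))
E
```

```text
stop False [0.5565 0.161  0.1847] [-0.1 -0.9  0.7]
gap 55.30676447168435 [-1.5  0.4  3.1] [-0.26  0.22  0.07] [0.5563 0.1606 0.1848] 16.1917
```

View pics/s6z.png

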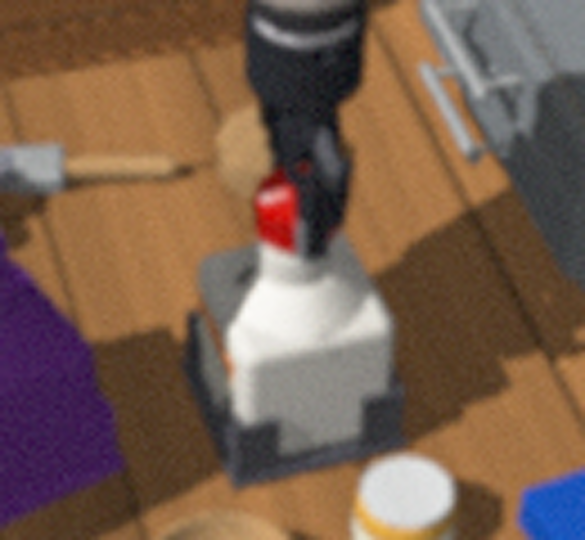

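Well centred: gap 55 mm, side force under 1 N. Press down.

```bash
cat > j.py <<'E'
from h import *
fingers.gripper_to(0.0,70)
z0=robot.current_tool_pos()[2]
for z in(.180,.176,.173,.170):
    s=robot.line_to([.556,.161,z],[180,0,0],velocity=.03,f_stop=25)
    x=robot.current_tool_pos(); print(z,s,np.round(x,4),np.round(robot.current_contact_force(),1),np.round(robot.current_torque(),2),round(robot.current_finger_gap()*85,2))
    if s: break
robot.pause(.1); print(robot.current_time_s(),np.round(robot.current_tool_pos(),4))
for n in("side","top"):
    im=vision.grab_frame(n); cv2.imwrite(f"pics/{n}7.png",im[:,:,::-1])
E
python3 j.py; python3 - <<'E'
import cv2
a=cv2.imread("pics/side7.png")[90:210,200:330]
cv2.imwrite("pics/s7z.png",cv2.resize(a,None,fx=4.5,fy=4.5,interpolation=cv2.INTER_CUBIC))
E
```

```text
0.18 False [0.5563 0.1606 0.1809] [-2.  -1.3  6.7] [-0.28  0.37  0.06] 54.46
0.176 False [0.5563 0.1606 0.1774] [-2.8 -1.3  8.9] [-0.36  0.52  0.02] 54.64
0.173 False [0.5564 0.1606 0.1771] [-7.  -2.5 20.4] [-0.68  1.55 -0.04] 55.08
0.17 False [0.5565 0.1607 0.177 ] [-12.3  -2.2  33. ] [-1.08  2.53 -0.12] 54.83
17.675 [0.5565 0.1606 0.1769]
```

View pics/s7z.png

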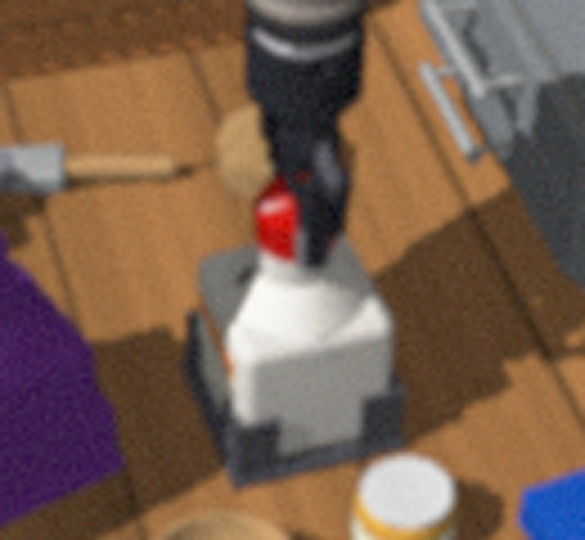

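The stop is reached 7.8 mm down. Ease the push, then twist.

```bash
cat > k.py <<'E'
from h import *
robot.line_to([.556,.161,.1735],[180,0,0],velocity=.03)
for a in range(6,73,6):
    # 1 mm-class length steps: keep the press while easing past 40 deg
    s=robot.line_to([.556,.161,.1735 if a<45 else .1745],[180,0,a],velocity=.03,f_stop=30)
    print(a,s,np.round(robot.current_eef_rot()[2],1),np.round(robot.current_tool_pos(),4),np.round(robot.current_contact_force(),1),np.round(robot.current_torque(),2),round(robot.current_time_s(),2))
    if s: break
for n in("side","top"):
    im=vision.grab_frame(n); cv2.imwrite(f"pics/{n}8.png",im[:,:,::-1])
E
python3 k.py; python3 - <<'E'
import cv2
a=cv2.imread("pics/side8.png")[90:210,200:330]
cv2.imwrite("pics/s8z.png",cv2.resize(a,None,fx=4.5,fy=4.5,interpolation=cv2.INTER_CUBIC))
E
```

```text
6 False 6.0 [0.5571 0.161  0.1771] [-4.9 -0.6 17.4] [-0.47  1.06 -0.02] 18.3
12 False 12.0 [0.5575 0.1613 0.1772] [-3.8 -1.  16.6] [-0.29  0.84  0.  ] 18.56
18 False 18.0 [0.5578 0.1616 0.1772] [-3.2 -0.4 15.1] [-0.32  0.64  0.06] 18.82
24 False 24.1 [0.5579 0.1618 0.1772] [-3.1 -0.5 15.6] [-0.23  0.57  0.07] 19.07
30 False 30.1 [0.5578 0.162  0.1772] [-2.4 -0.  14.8] [-0.23  0.58  0.16] 19.33
36 False 36.1 [0.5577 0.1622 0.1772] [-2.2 -0.7 14.2] [-0.22  0.61  0.16] 19.59
42 False 42.1 [0.5575 0.1624 0.1771] [-3.2  0.  14.4] [-0.14  0.66  0.17] 19.85
48 False 48.1 [0.5573 0.1626 0.1772] [-1.8  0.  11.8] [0.04 0.44 0.01] 20.11
54 False 54.1 [0.5571 0.1626 0.1772] [-2.5  0.9 11.7] [-0.01  0.52  0.06] 20.37
60 False 60.1 [0.557  0.1625 0.1772] [-2.2 -0.5 11.6] [-0.06  0.56  0.04] 20.62
66 False 66.1 [0.5569 0.1625 0.1771] [-2.5  0.7 11.8] [-0.02  0.59  0.1 ] 20.88
72 False 72.1 [0.5566 0.1626 0.1771] [-2.6  0.4 11.4] [0.01 0.65 0.14] 21.14
```

View pics/s8z.png

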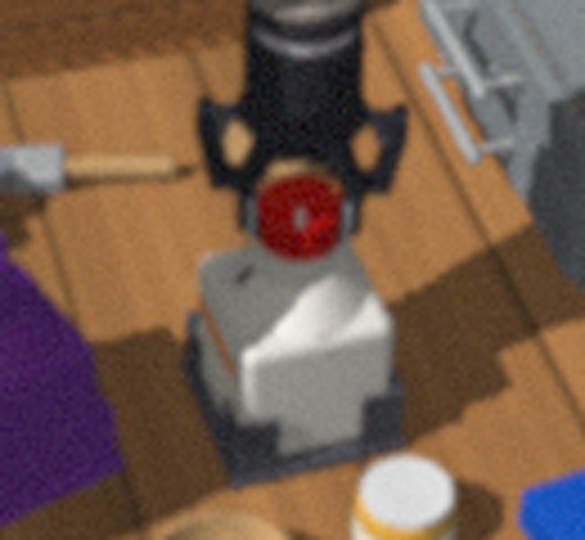

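Tick now points toward −y, at about (266,138) in the side view, so the cap turned with the gripper. Lift, with a force guard.

```bash
cat > l.py <<'E'
from h import *
for z,v in((.182,.03),(.195,.04),(.215,.06),(.281,.08)):
    s=robot.line_to([.5565,.1622,z],[180,0,72],velocity=v,f_stop=28)
    print(z,s,np.round(robot.current_tool_pos(),4),np.round(robot.current_contact_force(),1),np.round(robot.current_torque(),2),round(robot.current_finger_gap()*85,2),round(robot.current_time_s(),2))
    if s: break
robot.pause(.5)
for n in("side","top"):
    im=vision.grab_frame(n); cv2.imwrite(f"pics/{n}9.png",im[:,:,::-1])
print(np.round(robot.current_tool_pos(),4),np.round(robot.current_eef_rot(),1),np.round(robot.current_contact_force(),1))
E
python3 l.py; python3 - <<'E'
import cv2
a=cv2.imread("pics/side9.png")[50:290,160:400]
cv2.imwrite("pics/s9z.png",cv2.resize(a,None,fx=2.5,fy=2.5,interpolation=cv2.INTER_CUBIC))
E
```

```text
0.182 False [0.5567 0.1627 0.1833] [-2.2 -0.7  6.9] [-0.18  0.47  0.02] 55.04 21.64
0.195 False [0.5561 0.1623 0.1944] [-0.1  0.1 -0.1] [ 0.02 -0.03  0.03] 54.72 22.12
0.215 False [0.5568 0.1623 0.2156] [ 0.2  0.3 -0.8] [-0.04  0.03  0.  ] 55.01 22.6
0.281 False [0.5561 0.1621 0.2803] [-0.4  0.3 -1.7] [-0.05 -0.02  0.  ] 55.0 23.57
[0.5565 0.1622 0.281 ] [180.  -0.  72.] [-0.3  0.6 -0.5]
```

View pics/s9z.png

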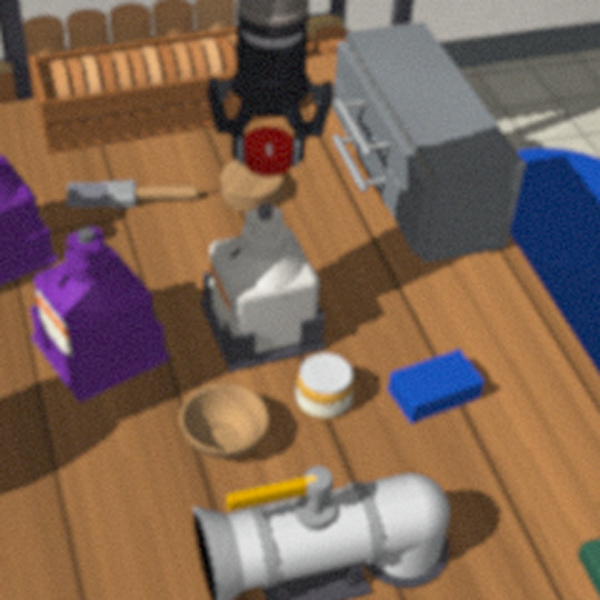

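View pics/top9.png

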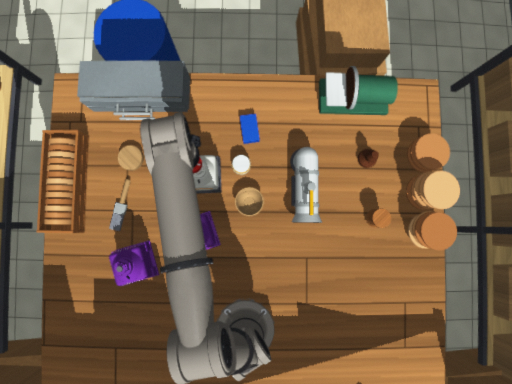

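The cap, at (267,110) in the side view, hangs in the gripper clear above the bare neck at (266,134). The damper is in line with the duct and the bystanders haven't moved. Handing in.

```bash
python3 -c "
from station import robot,workorder
print(robot.current_finger_gap()*85,robot.current_dq(),robot.current_time_s()); workorder.close_job()"
```

```text
54.62018200092955 [ 0.01989495 -0.05950218  0.0264459   0.08143051  0.05013202 -0.03550185
  0.06163692] 24.175
the job is handed in; nothing more can be done
```

I opened the damper, took the cap off the jug, and handed the job in at 24.2 s with the cap held above the mouth. The interface gives no verdict.

- **Damper:** I gripped the yellow handle and swung it to its stop at about 1.62 rad in the world frame. The duct itself sits about 0.03 rad round, so that matches fully open. The last pictures show the handle in line with the duct.
- **Cap:** I pressed it 7.8 mm down to its stop, turned it 72° counter-clockwise while holding it down, and lifted it off without any resistance.
- **Final checks:**
    - **Cap height:** by the arm's position the rim is about 8 cm above the jug's mouth. The tool is level and still.
    - **Grip:** the finger gap is 54.6 mm, and the force on the tool is below 1 N.
    - **Bystanders:** none of them had visibly moved in the pictures. I did not measure their positions.
- **Disagreement:** the two cameras placed the cap about 7 mm apart in y. I gripped it with the jaws opening along y to allow for that. The side force on closing was under 1 N, so the position I used, between the two readings, was right.

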